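# Put the two-tier trinket stand back together

### The arm

A 7-joint arm with a two-finger parallel gripper is mounted at the origin on the work surface. World frame = base frame: x ahead of the robot, y to its left, z up, the work surface at z = 0. Lengths are in m, angles in degrees, forces in N, time in s.
With the tool pointing down it reaches from about 0.4 to 0.75 m from the base axis. Payload 19.5 kg.
Tool frame: the origin (TCP) lies midway between the tips of the shut fingers; the grasp point (between the pads) lies 19 mm behind it; z points along the fingers, y is the line along which they close (so a half turn about z gives the same grasp; the last joint's range is limited). The gripper opens to 85 mm and grips with 20 to 120 N. Pads are 22 mm wide; open, the fingers measure 114 mm over their backs; the gripper's body (76 mm by 85 mm) begins 54 mm behind the grasp point. The pads swing forward as they close: fully open they stand 13 mm farther back than shut.
Start: joints at [62.24, 40.479, -1.581, 85.061, 1.261, 54.483, -4.326], TCP at [0.246, -0.52, 0.231] pointing down, gripper open.
Joint ranges: [-155.06, 155.06], [-18.47, 123.98], [-90, 86.84], [0, 140.48], [-83.41, 263.41], [0, 116], [-161.91, 161.91]. Speed limits (degrees/s): [108.29, 108.29, 147.25, 147.25, 172.46, 172.46, 172.46].

### API

Orientations are given as [roll, pitch, yaw] about the fixed x, y, z axes, in that order (R = Rz(yaw) Ry(pitch) Rx(roll)).
In Python, from workcell import manip, camera gives the robot as it stands. The module is installed in compiled form; this text tells all that it offers.
- The arm moves only by the tool arm_command, never from a script. Its argument "commands" is a list of rows, each a list of 3 entries, a list of its own where there are three numbers: the gripper's target within -1 to 1 (fully open at 1, half-way at 0, shut at -1), then the shift along the tool's x, y, z in cm, then the turn about the tool's z in rad. In form: [[fingers, [tx, ty, tz], twist], ...]. A call has 1 to 8 rows; each row shifts and turns the commanded pose from where the row before left it, along the tool's axes as they then stand; what a row does not reach is not made up. A row lasts 1/8 s, in which the tool goes at most 62.5 mm and 10.7 degrees, less where a joint would pass 70% of its speed; a pose out of reach is approached as far as the arm can. A call with a gripper value outside its range is refused whole. The fingers move at their own pace and stop on an object; "force" is the grip in N (left out, the last holds). Time passes only in rows, so rows that do not move let the fingers close. It gives the time, the measured TCP pose, the force, the opening and the grip force at its end, in the units of the state.
- manip.sense(): the state, without advancing time (a new reading comes with each control period).
- camera(name): name is "scene" or "side" or "wrist"; returns a dict with "pixels" (384x512x3 uint8, red, green, blue), "depth" (384x512 float32, m along the optical axis (not along the pixel's ray), 0 where there is no reading), "mtx" (3x3 intrinsics, pixels), "eye" and "rotation" of the camera in the world. Camera axes: x right, y up, looking along -z (the intrinsics and any distortion apply to the point x, -y, -z); pixel columns grow to the right and rows downward; lengths in m; the calibration is good to about 2 mm. A picture is of the moment at which its call begins.
- manip.job_done(): hands the job in; it is judged then, once.
The state is a dict: "time_s": time; "joints": joint angles; "qd": joint speeds; "joint_efforts": joint torques, N m; "tool_pos": TCP position; "eef_rot": TCP orientation; "ft_force": force on the tool from outside, world axes, zero at the start; "wrist_torque": the same for the moment, N m; "grip_width": finger opening in m; "gripper_force": force on a finger pad.
Only numpy, scipy, OpenCV 4.12 (cv2) and the standard library are available. Lean on these libraries where they do the work, as an engineer would, in place of code of your own. Each camera call takes 0.05 s, during which the arm holds its last target. There are 200 camera calls.

### The job

Put the little two-tier trinket stand back together: slide the tall brass spacer, then the terracotta dish, then the short brass collar down its post, each one fully home on the piece below. The terracotta is brittle, so pinch the dish lightly, lower it onto the spacer without a knock, and set the collar down on it just as softly. Leave the stand and everything else on the table where they are.

Things in the scene. Friction and masses are not known exactly. Their poses are not given: they have to be found in the camera images.
- stand: the trinket stand, loose on the table (0.9 kg, rubber feet): round wooden tray 138 mm across, rim 22 mm high; in its middle a brass shoulder 36 mm across, its top 16 mm above the table, carrying an upright brass post 10 mm in diameter and 66 mm tall (last 10 mm tapered to 4 mm across). Origin: centre of the underside, z up along the post
- seat (a point): point on the post's axis at the top face of the brass shoulder (16 mm above the stand's underside), where the spacer's underside ends up; z up. Fully assembled: spacer underside 0 mm, dish underside 36 mm and collar underside 50 mm above this point
- post_top (a point): top of the post, 66 mm above seat; the finished collar's top stands 2 mm higher
- spacer: tall brass spacer tube standing upright, 36 mm tall, outside diameter 28 mm with a foot flange 34 mm across and 5 mm high at the bottom, bore 14 mm right through, about 140 g. Origin: centre of its underside, z up. Goes on first
- dish: small terracotta dish, right way up: 64 mm across its upright rim, 16 mm high; central hub 30 mm across, 14 mm high, with a 14 mm hole through; about 60 g. Brittle: a 15 N pinch is plenty, over 40 N on a finger breaks it, so does landing on it or with it at over 30 N, or a drop of 5 mm or more. Origin: centre of underside, z up. Goes on second, resting on the spacer's top
- collar: short plain brass collar standing upright, 18 mm tall, outside diameter 28 mm, bore 14 mm right through, about 70 g. Origin: centre of its underside, z up. Goes on last, its underside on the dish's hub; its top then stands 16 mm above the dish's rim, so grip only its upper 10 mm
- charger: bystander: slim silver plastic charging pad, 100 x 58 x 11 mm, lying flat. Origin: centre of its underside
- glasses_case: bystander: closed aluminium reading-glasses case, 62 x 162 x 34 mm. Origin: centre of its underside, long side along y
- clip_stand: bystander: wooden stand 75 x 85 mm and about 113 mm tall, with a spring clip holding a small blue plastic case to its upright board. Origin: centre of its underside
- acrylic_box: bystander: clear acrylic box with a sliding drawer, 110 x 150 x 62 mm. Origin: centre of its underside, drawer front to -x
Mind the look-alikes: they are no part of the job. Leave any pink look-alike of the collar alone.

How it is judged (in metres and radians):
On the way, in this order (a step that is already met when the one before it is completed fails the run):
1. the spacer is down the post, fully home on the shoulder (z of spacer in the frame of seat between -0.003 and 0.0025 m and horizontal distance between spacer and seat below 0.004 m and angle between the z axis of spacer and the z axis of seat, either way round below 0.08 rad), for 0.2 s.
2. the dish is down the post, fully home on the spacer (z of spacer in the frame of seat between -0.003 and 0.0025 m and z of dish in the frame of seat between 0.033 and 0.0385 m and horizontal distance between dish and seat below 0.004 m and angle between dish's own z axis and vertical below 0.08 rad), for 0.2 s.
At the end, for the whole second after the job is handed in: spacer, dish and collar are all on the post in that order, each fully home (undersides 0, 36 and 50 mm above the shoulder, at most 2.5 mm high), within 4 mm of the post's axis, dish and collar level within 0.08 rad, the stand flat on the table, all at rest and let go (all of step 2 and horizontal distance between each of spacer, collar and seat below 0.004 m and z of collar in the frame of seat between 0.047 and 0.0525 m and angle between collar's own z axis and vertical below 0.08 rad and angle between stand's own z axis and vertical below 0.03 rad and linear speed of each of dish, collar, stand below 0.02 m/s); the robot touches nothing.
It fails at once if the dish is squeezed with more than 40 N on a finger (contact force between dish and the fingers above 80 N).
It fails at once if the dish lands with a knock: pressed on spacer or stand with over 30 N, or moving at over 0.3 m/s on the post (a drop of about 5 mm) (contact force between dish and spacer above 30 N or contact force between dish and stand above 30 N or (horizontal distance between dish and seat below 0.01 m and z of dish in the frame of seat below 0.066 m and linear speed of dish above 0.3 m/s)).
It fails at once if the collar lands on the dish with a knock: over 30 N, or moving at over 0.3 m/s on the post (a drop of about 5 mm) (contact force between collar and dish above 30 N or (horizontal distance between collar and seat below 0.01 m and z of collar in the frame of seat below 0.066 m and linear speed of collar above 0.3 m/s)).
It fails at once if the stand is shoved more than 30 mm or tipped over (distance of stand from where it was at the start of the episode above 0.03 m or angle between stand's own z axis and vertical above 0.3 rad).
It fails at once if a bystander is shifted more than 20 mm (distance of any of charger, glasses_case, clip_stand, acrylic_box from where it was at the start of the episode above 0.02 m).
It also fails if it takes over 69 s, if anything falls off the work surface, if the arm or the gripper's body presses on something with over 40 N, if the wrist force passes 120 N, or if a joint passes its speed limit or range.

## Working session

There is one attempt and no reset: what is moved stays moved. The work goes in short steps, Python scripts to look and compute and a tool call to move; the robot and the scene stay as the last step left them, time stands still between calls to the robot, and variables do not carry over. Pictures are saved under pics/ and viewed, at most 12 in all, crops included, and the job is handed in when it is done.

Besides the shell and the picture viewer there is one more tool, called by a JSON object that holds its "method" and its "body", one argument or row to a line. arm_command: Moves the arm, as the interface text tells. Its arguments: {"type":"object","properties":{"commands":{"type":"array"},"force":{"type":"number"}},"required":["commands"]}

```bash
mkdir -p pics
cat > h.py <<'E'
import numpy as np, cv2
from workcell import manip, camera
def cloud(c):
    # world xyz per pixel from depth
    K=c["mtx"]; h,w=c["depth"].shape
    u,v=np.meshgrid(np.arange(w),np.arange(h)); d=c["depth"]
    p=np.stack([(u-K[0,2])/K[0,0]*d,-(v-K[1,2])/K[1,1]*d,-d],-1)
    return p@np.array(c["rotation"]).T+np.array(c["eye"])
def ray(c,u,v,z):
    K=c["mtx"]; r=np.array(c["rotation"])@np.array([(u-K[0,2])/K[0,0],-(v-K[1,2])/K[1,1],-1])
    e=np.array(c["eye"]); return e+r*(z-e[2])/r[2]
def save(n,im): cv2.imwrite("pics/"+n+".png",cv2.cvtColor(im,cv2.COLOR_RGB2BGR))
E
python3 - <<'E'
from h import *
import pickle
s=manip.sense(); print(s["time_s"],s["tool_pos"],s["eef_rot"],s["grip_width"])
cs={n:camera(n) for n in("scene","side","wrist")}
pickle.dump(cs,open("c0.pkl","wb"))
for n in cs: print(n,cs[n]["eye"],np.array(cs[n]["rotation"]).round(3).tolist(),cs[n]["mtx"].tolist(), (cs[n]["depth"]>0).mean())
save("a",cv2.resize(np.vstack([np.hstack([cs["scene"]["pixels"],cs["side"]["pixels"]])]),(800,300)))
save("scene0",cv2.resize(cs["scene"]["pixels"],(800,600)))
E
```

```text
0.0 [ 0.24625983 -0.51929903  0.23085082] [-1.79938289e+02 -4.45410582e-05  2.53693025e+01] 0.08549659321853431
scene [1.29716863 0.17718982 1.1405666 ] [35.101, 0.954, 95.493] [[446.10491934340683, 0.0, 254.2798475652279], [0.0, 446.10491934340683, 185.015205410126], [0.0, 0.0, 1.0]] 0.99591064453125
side [0.25436943 0.68025854 0.47133179] [59.696, 0.92, -155.459] [[346.79189941587265, 0.0, 256.25134818605085], [0.0, 346.79189941587265, 191.25596866287862], [0.0, 0.0, 1.0]] 0.9959157307942709
wrist [ 0.31174558 -0.48911956  0.3727973 ] [-16.657, 0.134, -64.683] [[279.8401448959878, 0.0, 254.9526123788887], [0.0, 279.8401448959878, 189.5433902218763], [0.0, 0.0, 1.0]] 0.9959615071614584
```

View pics/scene0.png

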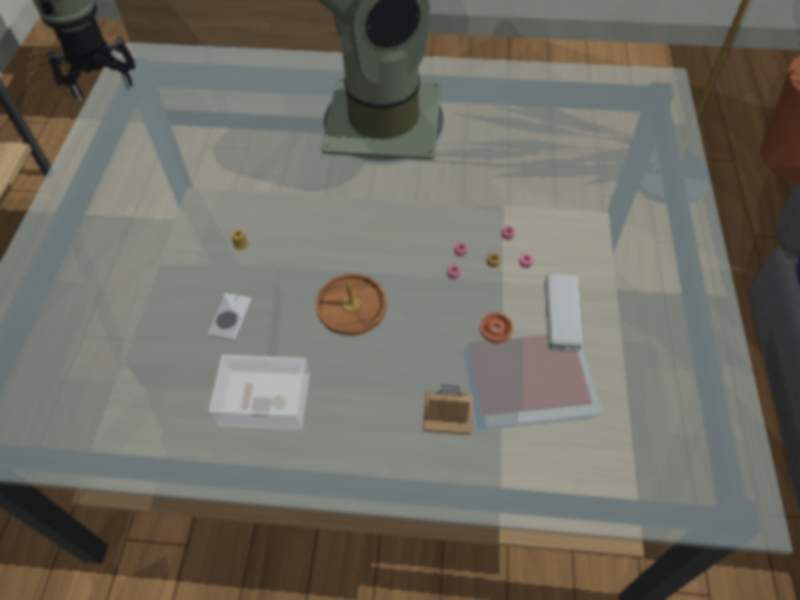

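View pics/a.png

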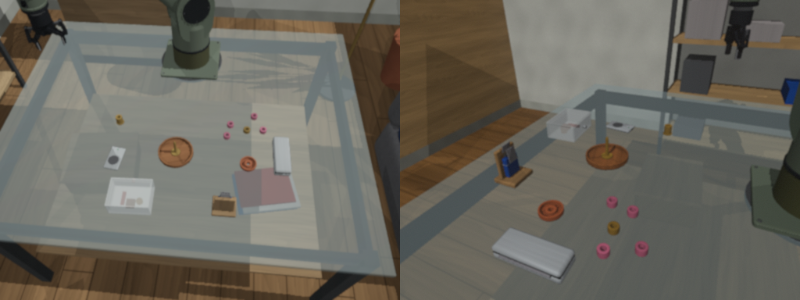

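The scene view (800x600) shows the brass spacer at (239,238), the stand with its post at (351,303), the dish at (496,327) and the brass collar at (494,259). Four pink look-alikes surround the collar at (461,249), (454,271), (509,231) and (526,260). Only the one at (494,259) is brass, so that is the collar. I'll confirm it in an enlarged crop.

```bash
cat > fix.py <<'E'
s=open('h.py').read()
s=s.replace('def cloud','from scipy.spatial.transform import Rotation as Ro\ndef RM(c): return Ro.from_euler("xyz",c["rotation"],degrees=True).as_matrix()\ndef cloud',1)
s=s.replace('np.array(c["rotation"]).T','RM(c).T').replace('np.array(c["rotation"])@','RM(c)@')
s+='''
def blobs(c,cond,amin=8):
    hsv=cv2.cvtColor(c["pixels"],cv2.COLOR_RGB2HSV).astype(int)
    m=cond(hsv[...,0],hsv[...,1],hsv[...,2]).astype(np.uint8)
    n,l,st,ce=cv2.connectedComponentsWithStats(m)
    return [(l==i,st[i],ce[i]) for i in range(1,n) if st[i][4]>=amin]
'''
open('h.py','w').write(s)
E
python3 fix.py
python3 - <<'E'
from h import *
import pickle
cs=pickle.load(open("c0.pkl","rb"))
for n in("scene","side"):
    c=cs[n]; P=cloud(c)
    for nm,f in(("brass",lambda h,s,v:(h>=14)&(h<=28)&(s>130)&(v>50)),("terra",lambda h,s,v:(h>=4)&(h<14)&(s>120)),("pink",lambda h,s,v:((h>160)|(h<3))&(s>70)&(v>90))):
        for m,st,ce in blobs(c,f,12):
            q=P[m]; q=q[(q[:,2]>-.03)&(q[:,2]<.2)&(abs(q[:,1])<.6)&(q[:,0]>.2)&(q[:,0]<.95)]
            if len(q)>8: print(n,nm,ce.round(),st[4],"med",np.median(q,0).round(3),"min",q.min(0).round(3),"max",q.max(0).round(3),"ray0",ray(c,*ce,.01).round(3)[:2])
c=cs["scene"]; save("crop",cv2.resize(c["pixels"][130:230,260:380],(720,600),interpolation=cv2.INTER_CUBIC))
E
```

```text
scene brass [153. 153.] 52 med [ 0.424 -0.256  0.028] min [ 0.406 -0.266  0.011] max [ 0.432 -0.246  0.039] ray0 [ 0.408 -0.262]
scene brass [315. 166.] 19 med [0.421 0.268 0.014] min [0.409 0.261 0.007] max [0.434 0.277 0.019] ray0 [0.419 0.269]
scene brass [224. 192.] 188 med [ 0.554 -0.004  0.014] min [ 0.497 -0.027  0.006] max [0.573 0.016 0.082] ray0 [ 0.54  -0.008]
scene terra [224. 195.] 1062 med [ 0.557 -0.002  0.012] min [ 0.488 -0.069  0.005] max [0.623 0.061 0.028] ray0 [ 0.553 -0.005]
scene terra [317. 209.] 259 med [0.578 0.277 0.009] min [ 0.551  0.249 -0.002] max [0.613 0.304 0.02 ] ray0 [0.58  0.277]
scene pink [325. 148.] 45 med [0.345 0.299 0.014] min [0.333 0.288 0.002] max [0.359 0.309 0.023] ray0 [0.343 0.299]
scene pink [294. 159.] 50 med [0.4   0.203 0.015] min [0.384 0.19  0.001] max [0.412 0.213 0.022] ray0 [0.396 0.202]
scene pink [336. 166.] 51 med [0.416 0.334 0.015] min [0.403 0.324 0.003] max [0.43  0.346 0.021] ray0 [0.413 0.335]
scene pink [290. 173.] 51 med [0.454 0.19  0.015] min [ 0.444  0.18  -0.004] max [0.472 0.2   0.019] ray0 [0.454 0.19 ]
side 
[... 379 characters left out ...]
. 201.] 1214 med [0.544 0.008 0.013] min [ 0.482 -0.067  0.008] max [0.615 0.07  0.024] ray0 [ 0.55  -0.001]
side terra [193. 269.] 686 med [0.578 0.282 0.012] min [0.546 0.25  0.003] max [0.608 0.313 0.018] ray0 [0.579 0.281]
side pink [271. 258.] 167 med [0.452 0.2   0.016] min [0.439 0.165 0.001] max [0.469 0.208 0.02 ] ray0 [0.454 0.193]
side pink [297. 270.] 191 med [0.393 0.212 0.016] min [0.381 0.188 0.001] max [0.412 0.22  0.02 ] ray0 [0.394 0.205]
side pink [309. 318.] 280 med [0.341 0.308 0.017] min [ 0.328  0.278 -0.001] max [0.359 0.316 0.021] ray0 [0.342 0.302]
side pink [260. 321.] 283 med [0.411 0.343 0.017] min [ 0.398  0.316 -0.   ] max [0.432 0.353 0.02 ] ray0 [0.412 0.338]
```

View pics/crop.png

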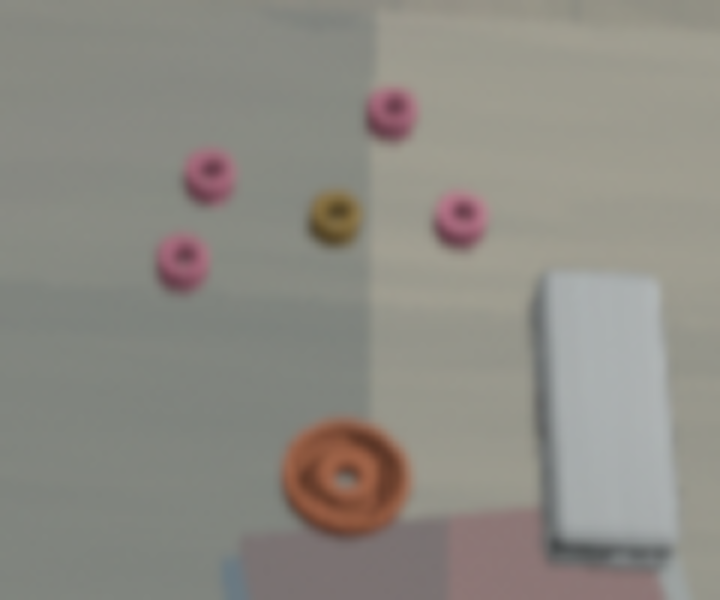

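The crop confirms it: the one brass collar is at crop (335,217), and the other four rings are pink. The dish at crop (345,477) sits just clear of the magazine edge.

```bash
cat >> h.py <<'E'
def plan(p,yaw,n):
    # rows of tool-frame shift (cm) and twist (rad) to reach world p, yaw(deg), tool pointing down
    s=manip.sense(); R=Ro.from_euler("xyz",s["eef_rot"],degrees=True)
    d=(np.array(p)-s["tool_pos"])/n; dy=((yaw-s["eef_rot"][2]+180)%360-180)/n
    print("t",s["time_s"],"at",np.round(s["tool_pos"],4),np.round(s["eef_rot"],1),"F",np.round(s["ft_force"],1))
    for i in range(n):
        print(((Ro.from_euler("z",dy*i,degrees=True)*R).inv().apply(d)*100).round(2).tolist(),round(-np.radians(dy),3))
E
python3 - <<'E'
from h import *
import pickle
cs=pickle.load(open("c0.pkl","rb"))
for n in("scene","side"):
    P=cloud(cs[n]).reshape(-1,3)
    for x,y in((.63,.24),(.63,.28),(.63,.32),(.615,.25),(.66,.3),(.579,.33),(.579,.35),(.579,.22),(.53,.278)):
        q=P[np.hypot(P[:,0]-x,P[:,1]-y)<.006]; print(n,x,y,np.median(q[:,2]).round(4))
plan([.412,-.256,.14],58,7)
E
```

```text
scene 0.63 0.24 0.0001
scene 0.63 0.28 -0.0016
scene 0.63 0.32 -0.0019
scene 0.615 0.25 -0.0014
scene 0.66 0.3 -0.0015
scene 0.579 0.33 -0.0009
scene 0.579 0.35 -0.0016
scene 0.579 0.22 0.0002
scene 0.53 0.278 -0.0004
side 0.63 0.24 0.0006
side 0.63 0.28 0.0005
side 0.63 0.32 0.0004
side 0.615 0.25 0.0005
side 0.66 0.3 0.0006
side 0.579 0.33 0.0004
side 0.579 0.35 0.0004
side 0.579 0.22 0.0005
side 0.53 0.278 0.0006
t 0.15 at [ 0.2463 -0.5194  0.2309] [-180.     0.    25.4] F [0.5 1.1 1.3]
[3.75, -2.38, 1.3] -0.081
[3.93, -2.07, 1.3] -0.081
[4.09, -1.74, 1.3] -0.081
[4.22, -1.41, 1.3] -0.081
[4.32, -1.06, 1.3] -0.081
[4.39, -0.71, 1.3] -0.081
[4.43, -0.35, 1.3] -0.081
```

{"method": "arm_command", "body": {
  "commands": [
    [1, [3.75, -2.4, 1.3], -0.08],
    [1, [3.95, -2.05, 1.3], -0.08],
    [1, [4.1, -1.75, 1.3], -0.08],
    [1, [4.2, -1.4, 1.3], -0.08],
    [1, [4.3, -1.05, 1.3], -0.08],
    [1, [4.4, -0.7, 1.3], -0.08],
    [1, [4.4, -0.35, 1.3], -0.08],
    [1, [0, 0, 0], 0]
  ],
  "force": 40
}}

```text
time_s: 1.15
tool_pos: [0.4145, -0.2545, 0.1395]
eef_rot: [-179.9, -0.1, 57.8]
ft_force: [-0.8, -0.9, 0.8]
grip_width: 0.0852
gripper_force: 0.0
```

```bash
cat > look.py <<'E'
from h import *
import sys
def brass(h,s,v): return (h>=14)&(h<=28)&(s>130)&(v>50)
def terra(h,s,v): return (h>=4)&(h<14)&(s>120)
if __name__=="__main__":
    c=camera("wrist"); P=cloud(c)
    for nm,f in(("brass",brass),("terra",terra)):
        for m,st,ce in blobs(c,f,60):
            q=P[m]; q=q[(q[:,2]>-.01)&(q[:,2]<.3)]
            if len(q)<30: continue
            zt=np.percentile(q[:,2],97); t=q[q[:,2]>zt-.004]
            print(nm,ce.round(),st[4],"ztop",zt.round(4),"top ctr",((t.max(0)+t.min(0))/2).round(4),"size",np.ptp(t,axis=0).round(4))
    save(sys.argv[1],c["pixels"]); s=manip.sense()
    print(s["time_s"],np.round(s["tool_pos"],4),np.round(s["eef_rot"],1),np.round(s["ft_force"],1),s["grip_width"],s["gripper_force"])
E
python3 look.py w1
```

```text
brass [255. 187.] 888 ztop 0.0363 top ctr [ 0.4261 -0.2326  0.1569] size [0.0538 0.0772 0.2492]
1.2 [ 0.4135 -0.2564  0.14  ] [-179.9   -0.    57.6] [-1.  -0.7  0.3] 0.08551047861336786 0.0
```

View pics/w1.png

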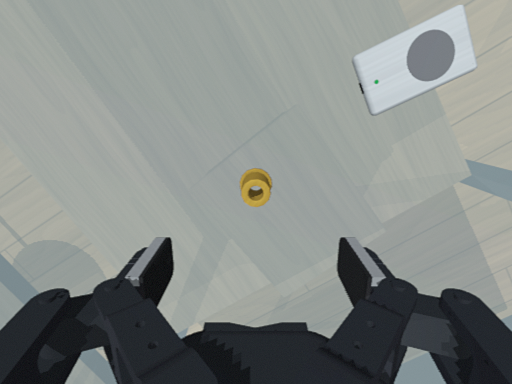

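The wrist view shows the spacer centred between the fingers, with its top ring at about (256,193). The charger at (420,60) is well clear.

```bash
python3 - <<'E'
s=open('look.py').read()
s=s.replace("t=q[q[:,2]>zt-.004]","t=q[abs(q[:,2]-zt)<.003]")
open('look.py','w').write(s)
E
python3 look.py w2
python3 - <<'E'
from h import *
from look import *
c=camera("wrist"); print(ray(c,256,193,.036))
plan([.41,-.256,.01],58,4)
E
```

```text
brass [255. 184.] 886 ztop 0.0361 top ctr [ 0.4123 -0.2579  0.0354] size [0.0263 0.0268 0.0045]
1.25 [ 0.413  -0.2575  0.1402] [-180.     0.    57.4] [ 0.1 -0.4 -0.8] 0.0853292460961102 0.0
[ 0.41090032 -0.26195393  0.036     ]
t 1.3 at [ 0.4128 -0.258   0.1404] [-180.     0.    57.4] F [-0.7 -0.2 -0.3]
[0.01, -0.09, 3.26] -0.003
[0.01, -0.09, 3.26] -0.003
[0.01, -0.09, 3.26] -0.003
[0.01, -0.09, 3.26] -0.003
```

{"method": "arm_command", "body": {
  "commands": [
    [1, [0, 0, 4], 0],
    [1, [0, 0, 4], 0],
    [1, [0, 0, 3], 0],
    [1, [0, 0, 2], 0],
    [-1, [0, 0, 0], 0],
    [-1, [0, 0, 0], 0],
    [-1, [0, 0, 0], 0],
    [-1, [0, 0, 0], 0]
  ],
  "force": 40
}}

```text
time_s: 2.3
tool_pos: [0.4134, -0.2577, 0.0113]
eef_rot: [179.9, 0.0, 57.4]
ft_force: [-1.2, -0.4, 12.1]
grip_width: 0.0266
gripper_force: 38.6
```

{"method": "arm_command", "body": {
  "commands": [
    [-1, [0, 0, 0], 0],
    [-1, [0, 0, -1], 0],
    [-1, [0, 0, -4], 0],
    [-1, [0, 0, -4], 0],
    [-1, [0, 0, -4], 0],
    [-1, [0, 0, 0], 0]
  ]
}}

```text
time_s: 3.05
tool_pos: [0.4139, -0.2579, 0.1431]
eef_rot: [179.7, -0.0, 57.4]
ft_force: [0.3, 0.1, -1.7]
grip_width: 0.0261
gripper_force: 40.0
```

```bash
python3 look.py w3; python3 -c "
from h import *
plan([.47,-.11,.17],76,4)"
```

```text
brass [255. 249.] 3653 ztop 0.1677 top ctr [ 0.4133 -0.2585  0.1669] size [0.0265 0.027  0.0044]
3.1 [ 0.4134 -0.2575  0.1415] [179.9  -0.   57.4] [-0.4  0.2 -2.3] 0.026180328973049304 39.9897600710392
t 3.1 at [ 0.4134 -0.2575  0.1415] [179.9  -0.   57.4] F [-0.4  0.2 -2.3]
[3.87, -0.79, -0.71] -0.081
[3.92, -0.48, -0.71] -0.081
[3.95, -0.16, -0.71] -0.081
[3.95, 0.16, -0.71] -0.081
```

View pics/w3.png

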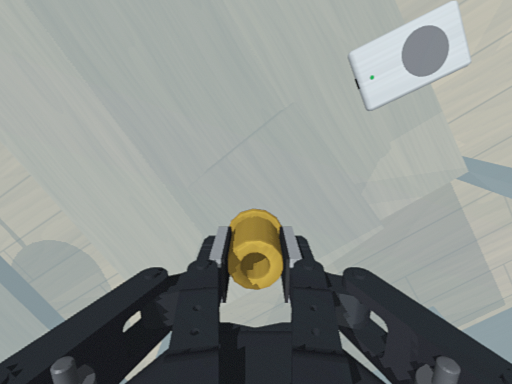

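The spacer is held upright and centred between the pads, its top ring at (255,264). Next I move to just short of the stand and look at the post.

```bash
python3 -c "
from h import *
plan([.553,-.06,.165],84,6)"
```

```text
t 3.1 at [ 0.4134 -0.2575  0.1415] [179.9  -0.   57.4] F [-0.4  0.2 -2.3]
[4.03, 0.19, -0.39] -0.077
[4.0, 0.5, -0.39] -0.077
[3.95, 0.81, -0.39] -0.077
[3.88, 1.11, -0.39] -0.077
[3.78, 1.41, -0.39] -0.077
[3.66, 1.69, -0.39] -0.077
```

{"method": "arm_command", "body": {
  "commands": [
    [-1, [4.0, 0.2, -0.4], -0.077],
    [-1, [4.0, 0.5, -0.4], -0.077],
    [-1, [3.95, 0.8, -0.4], -0.077],
    [-1, [3.9, 1.1, -0.4], -0.077],
    [-1, [3.8, 1.4, -0.4], -0.077],
    [-1, [3.65, 1.7, -0.4], -0.077],
    [-1, [0, 0, 0], 0],
    [-1, [0, 0, 0], 0]
  ]
}}

```text
time_s: 4.1
tool_pos: [0.5521, -0.0602, 0.1634]
eef_rot: [-179.9, 0.0, 83.9]
ft_force: [-0.6, -0.5, -1.8]
grip_width: 0.0259
gripper_force: 39.9
```

```bash
cat > post.py <<'E'
from h import *
from look import *
import sys
c=camera("wrist"); P=cloud(c); s=manip.sense(); print(s["time_s"],np.round(s["tool_pos"],4),np.round(s["eef_rot"],1),np.round(s["ft_force"],1))
d=np.hypot(P[...,0]-.553,P[...,1])<.035
for a,b in((.03,.045),(.045,.06),(.06,.072),(.072,.078),(.078,.084)):
    m=d&(P[...,2]>a)&(P[...,2]<b)
    if m.sum(): q=P[m]; v,u=np.nonzero(m); print(a,len(q),q.mean(0).round(4),np.ptp(q,axis=0).round(4),"px",u.mean().round(1),v.mean().round(1))
m=(np.hypot(P[...,0]-.553,P[...,1])<.09)&(P[...,2]>.019)&(P[...,2]<.026)
q=P[m][:,:2]; A=np.c_[2*q,np.ones(len(q))]
x=np.linalg.lstsq(A,(q**2).sum(1),rcond=None)[0]; print("rim fit",x[:2].round(4),"r",np.sqrt(x[2]+x[:2]@x[:2]).round(4),len(q))
save(sys.argv[1],c["pixels"])
E
python3 post.py w4
```

```text
4.15 [ 0.5522 -0.0605  0.1637] [-179.9    0.    83.8] [ 0.5 -0.4 -1. ]
0.03 7 [5.517e-01 2.000e-04 3.690e-02] [0.0076 0.0027 0.013 ] px 248.4 119.6
0.045 5 [5.523e-01 5.000e-04 5.250e-02] [0.0049 0.0018 0.0114] px 248.6 120.0
0.06 10 [ 0.5525 -0.0008  0.0659] [0.0094 0.0062 0.0111] px 248.7 122.3
0.072 54 [ 0.5508 -0.003   0.0756] [0.0091 0.009  0.0058] px 246.6 126.0
0.078 59 [ 0.5506 -0.0035  0.0802] [0.0065 0.0065 0.0043] px 246.3 127.0
rim fit [ 0.5505 -0.0036] r 0.0653 2572
```

View pics/w4.png

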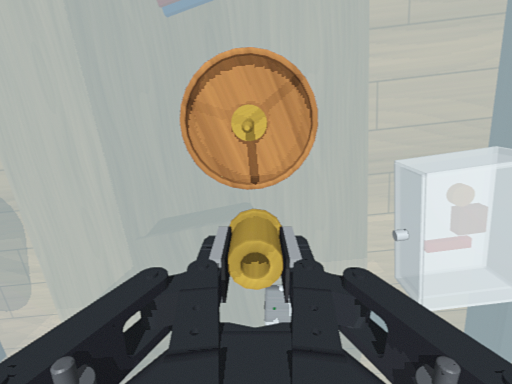

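The view shows the tray centred near (249,118), with the post tip at (246,127). That puts the post at (0.551, -0.003), and the fitted rim agrees. The stand is upright.

```bash
python3 -c "
from h import *
plan([.551,-.003,.108],90,3)"
```

```text
t 4.15 at [ 0.5522 -0.0605  0.1637] [-179.9    0.    83.8] F [ 0.5 -0.4 -1. ]
[1.9, -0.24, 1.85] -0.036
[1.91, -0.17, 1.85] -0.036
[1.92, -0.1, 1.85] -0.036
```

{"method": "arm_command", "body": {
  "commands": [
    [-1, [1.9, -0.25, 1.0], -0.036],
    [-1, [1.9, -0.15, 2.0], -0.036],
    [-1, [1.9, -0.1, 2.5], -0.036],
    [-1, [0, 0, 0], 0],
    [-1, [0, 0, 0], 0]
  ]
}}

```text
time_s: 4.78
tool_pos: [0.5518, -0.0029, 0.1096]
eef_rot: [180.0, 0.0, 90.1]
ft_force: [-0.7, 0.3, -2.1]
grip_width: 0.026
gripper_force: 39.9
```

```bash
python3 look.py w5; python3 -c "
from h import *
plan([.551,-.003,.076],90,3)"
```

```text
brass [255. 190.] 18371 ztop 0.1337 top ctr [ 0.551  -0.0037  0.1331] size [0.0263 0.0274 0.0049]
4.825 [ 0.552  -0.0032  0.1099] [180.   0.  90.] [ 1.2 -0.5 -1.3] 0.026085424205100335 39.891449846327305
t 4.825 at [ 0.552  -0.0032  0.1099] [180.   0.  90.] F [ 1.2 -0.5 -1.3]
[0.01, -0.03, 1.13] 0.0
[0.01, -0.03, 1.13] 0.0
[0.01, -0.03, 1.13] 0.0
```

{"method": "arm_command", "body": {
  "commands": [
    [-1, [0, 0, 1.5], 0],
    [-1, [0, 0, 1.5], 0],
    [-1, [0, 0, 1.5], 0],
    [-1, [0, 0, 1.5], 0],
    [-1, [0, 0, 0], 0]
  ]
}}

```text
time_s: 5.45
tool_pos: [0.5513, -0.0024, 0.0481]
eef_rot: [-179.9, -0.0, 90.1]
ft_force: [-0.1, 0.7, -1.5]
grip_width: 0.026
gripper_force: 39.9
```

{"method": "arm_command", "body": {
  "commands": [
    [-1, [0, 0, 1.0], 0],
    [-1, [0, 0, 0.6], 0],
    [-1, [0, 0, 0.4], 0],
    [-1, [0, 0, 0.2], 0],
    [-1, [0, 0, 0], 0]
  ]
}}

```text
time_s: 6.08
tool_pos: [0.5519, -0.0024, 0.0274]
eef_rot: [180.0, -0.0, 90.1]
ft_force: [0.3, -0.4, -1.0]
grip_width: 0.0263
gripper_force: 40.0
```

{"method": "arm_command", "body": {
  "commands": [
    [-1, [0, 0, 0.15], 0],
    [-1, [0, 0, 0], 0]
  ]
}}

```text
time_s: 6.32
tool_pos: [0.552, -0.0024, 0.0272]
eef_rot: [179.9, 0.0, 90.1]
ft_force: [-7.7, 0.7, 30.0]
grip_width: 0.0261
gripper_force: 43.0
```

{"method": "arm_command", "body": {
  "commands": [
    [0, [0, 0, 0], 0],
    [0.3, [0, 0, 0], 0],
    [0.3, [0, 0, 0], 0],
    [0.5, [0, 0, -3], 0],
    [0.8, [0, 0, -5], 0],
    [1, [0, 0, -5], 0],
    [1, [0, 0, 0], 0]
  ]
}}

```text
time_s: 7.2
tool_pos: [0.5531, -0.0024, 0.1589]
eef_rot: [179.7, -0.0, 90.1]
ft_force: [0.1, -0.2, -0.1]
grip_width: 0.0855
gripper_force: 0.0
```

```bash
cat > st.py <<'E'
from h import *
c=camera("wrist");P=cloud(c); s=manip.sense(); print(s["time_s"],np.round(s["tool_pos"],4),np.round(s["eef_rot"],1),np.round(s["ft_force"],1),s["grip_width"])
r=np.hypot(P[...,0]-.551,P[...,1]+.003)
for a,b in((0,.004),(.008,.013),(.014,.017),(.02,.03),(.03,.032),(.036,.06)):
    q=P[(r>a)&(r<b)&(P[...,2]<.12)]
    if len(q): print(a,b,len(q),"z med",np.median(q[:,2]).round(4),"max",q[:,2].max().round(4))
m=(r<.022)&(abs(P[...,2]-.052)<.004); q=P[m]
if len(q)>20: print("z52 ring",((q.max(0)+q.min(0))/2).round(4),np.ptp(q,axis=0).round(4))
E
python3 st.py; python3 -c "
from h import *
plan([.56,.21,.15],114,7)"
```

```text
7.25 [ 0.5523 -0.0025  0.157 ] [179.9  -0.   90.1] [0.9 0.5 0.8] 0.08563604296780179
0 0.004 106 z med 0.077 max 0.0826
0.008 0.013 351 z med 0.051 max 0.0529
0.014 0.017 188 z med 0.0193 max 0.0346
0.02 0.03 1177 z med 0.0113 max 0.0135
0.03 0.032 333 z med 0.0112 max 0.013
0.036 0.06 6202 z med 0.0112 max 0.0136
z52 ring [ 0.5511 -0.0031  0.0521] [0.0263 0.0263 0.0078]
t 7.25 at [ 0.5523 -0.0025  0.157 ] [179.9  -0.   90.1] F [0.9 0.5 0.8]
[3.04, 0.11, 0.1] -0.06
[3.02, 0.3, 0.1] -0.06
[3.0, 0.47, 0.1] -0.06
[2.97, 0.65, 0.1] -0.06
[2.92, 0.83, 0.1] -0.06
[2.87, 1.0, 0.1] -0.06
[2.8, 1.17, 0.1] -0.06
```

The spacer is home: its top is at 52 mm and it is centred on the post. Next is the dish.

{"method": "arm_command", "body": {
  "commands": [
    [1, [4.0, 0.1, 0.1], -0.063],
    [1, [4.0, 0.3, 0.2], -0.063],
    [1, [4.0, 0.5, 0.2], -0.063],
    [1, [4.0, 0.75, 0.2], -0.063],
    [1, [3.95, 1.0, 0.2], -0.063],
    [1, [3.9, 1.2, 0.2], -0.063],
    [1, [3.8, 1.4, 0.2], -0.063],
    [1, [0, 0, 0], 0]
  ],
  "force": 20
}}

```text
time_s: 8.25
tool_pos: [0.5492, 0.2837, 0.1412]
eef_rot: [-179.9, -0.1, 115.7]
ft_force: [-0.2, -0.9, -1.0]
grip_width: 0.0856
gripper_force: 0.0
```

```bash
cat > dish.py <<'E'
from h import *
from look import terra
import sys
c=camera("wrist");P=cloud(c); s=manip.sense(); print(s["time_s"],np.round(s["tool_pos"],4),np.round(s["eef_rot"],1),np.round(s["ft_force"],1),s["grip_width"],s["gripper_force"])
m,st,ce=max(blobs(c,terra,60),key=lambda b:b[1][4]); print(ce.round(),st)
q=P[m]; zt=np.percentile(q[:,2],98); t=q[abs(q[:,2]-zt)<.0025]; 
h=cv2.convexHull(t[:,:2].astype(np.float32))[:,0]; (x,y),r=cv2.minEnclosingCircle(h); print("ztop",zt.round(4),"centre",round(x,4),round(y,4),"r",round(r,4),len(t))
save(sys.argv[1],c["pixels"]); plan([x,y,-.002],115.5,5)
E
python3 dish.py w6
```

```text
8.3 [0.5499 0.2815 0.1414] [-179.9   -0.   115.5] [ 0.6 -1.  -0.3] 0.08517788933581331 0.0
[280. 198.] [ 250  167   61   61 2801]
ztop 0.016 centre 0.5779 0.278 r 0.0319 869
t 8.3 at [0.5499 0.2815 0.1414] [-179.9   -0.   115.5] F [ 0.6 -1.  -0.3]
[-0.3, 0.48, 2.87] -0.0
[-0.3, 0.48, 2.87] -0.0
[-0.3, 0.48, 2.87] -0.0
[-0.3, 0.48, 2.87] -0.0
[-0.3, 0.48, 2.87] -0.0
```

View pics/w6.png

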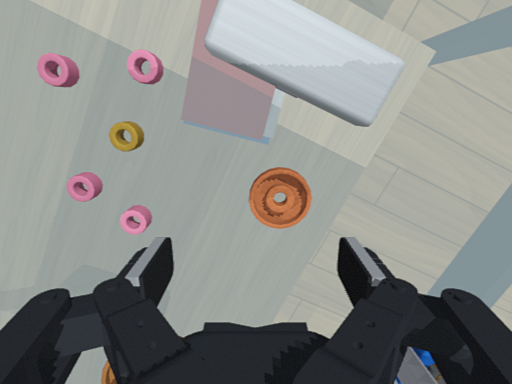

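The dish is at (280,198), clear of its neighbours on both sides along the closing line. The measured radius of 32 mm and top at 16 mm match the description.

{"method": "arm_command", "body": {
  "commands": [
    [1, [-0.75, 1.25, 2], 0],
    [1, [-0.7, 1.2, 3], 0],
    [1, [0, 0, 3], 0],
    [1, [0, 0, 3], 0],
    [1, [0, 0, 1.4], 0],
    [1, [0, 0, 0], 0]
  ]
}}

```text
time_s: 9.05
tool_pos: [0.5789, 0.2774, 0.0183]
eef_rot: [-179.9, 0.0, 115.3]
ft_force: [0.3, -0.4, -0.2]
grip_width: 0.0855
gripper_force: 0.0
```

```bash
python3 dish.py w7
```

```text
9.1 [0.5793 0.2779 0.0193] [180.    0.  115.4] [-0.4  0.2  0.5] 0.0850825260711828 0.0
[257. 232.] [ 203  179  109  106 8722]
ztop 0.0159 centre 0.5785 0.278 r 0.0321 2802
t 9.1 at [0.5793 0.2779 0.0193] [180.    0.  115.4] F [-0.4  0.2  0.5]
[0.01, -0.01, 0.43] -0.001
[0.01, -0.01, 0.43] -0.001
[0.01, -0.01, 0.43] -0.001
[0.01, -0.01, 0.43] -0.001
[0.01, -0.01, 0.43] -0.001
```

View pics/w7.png

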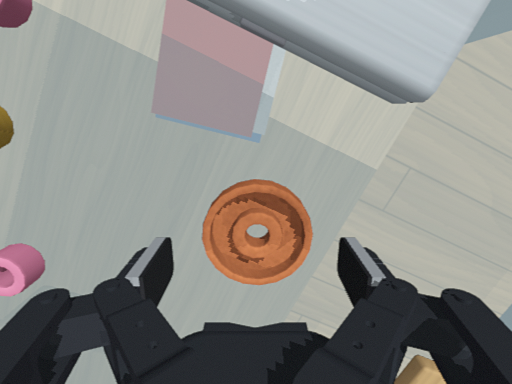

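The dish is centred between the open fingers at (257,232), and the palm is clear of the glasses case. I'll lower the last 2 cm and pinch at 20 N.

{"method": "arm_command", "body": {
  "commands": [
    [0.7, [0, 0, 1], 0],
    [0.65, [0, 0, 1.0], 0],
    [0.55, [0, 0, 0], 0],
    [0.5, [0, 0, 0], 0],
    [0.4, [0, 0, 0], 0],
    [0.2, [0, 0, 0], 0]
  ],
  "force": 20
}}

```text
time_s: 9.85
tool_pos: [0.5792, 0.2783, -0.0007]
eef_rot: [180.0, -0.0, 115.4]
ft_force: [-2.4, 0.1, 6.9]
grip_width: 0.0621
gripper_force: 22.1
```

{"method": "arm_command", "body": {
  "commands": [
    [0.2, [0, 0, -0.5], 0],
    [0.2, [0, 0, -1.5], 0],
    [0.2, [0, 0, -3], 0],
    [0.2, [0, 0, -3], 0],
    [0.2, [0, 0, -3], 0],
    [0.2, [0, 0, -1], 0],
    [0.2, [0, 0, 0], 0]
  ]
}}

```text
time_s: 10.72
tool_pos: [0.5791, 0.2781, 0.1192]
eef_rot: [180.0, -0.0, 115.4]
ft_force: [-0.3, 0.3, -0.5]
grip_width: 0.0621
gripper_force: 22.3
```

```bash
python3 dish.py w8; python3 -c "
from h import *
plan([.552,-.0025,.12],90,8)"
```

```text
10.775 [0.5788 0.278  0.1183] [-180.     0.   115.4] [-0.8 -0.2 -1.9] 0.06184894526893914 22.34293218702078
[255. 249.] [  193   190   125   117 11096]
ztop 0.1358 centre 0.5782 0.2781 r 0.0322 3567
t 10.775 at [0.5788 0.278  0.1183] [-180.     0.   115.4] F [-0.8 -0.2 -1.9]
[0.01, -0.01, 2.41] -0.0
[0.01, -0.01, 2.41] -0.0
[0.01, -0.01, 2.41] -0.0
[0.01, -0.01, 2.41] -0.0
[0.01, -0.01, 2.41] -0.0
t 10.775 at [0.5788 0.278  0.1183] [-180.     0.   115.4] F [-0.8 -0.2 -1.9]
[-3.02, -1.81, -0.02] 0.055
[-3.12, -1.64, -0.02] 0.055
[-3.2, -1.46, -0.02] 0.055
[-3.28, -1.28, -0.02] 0.055
[-3.35, -1.1, -0.02] 0.055
[-3.4, -0.91, -0.02] 0.055
[-3.45, -0.72, -0.02] 0.055
[-3.48, -0.53, -0.02] 0.055
```

View pics/w8.png

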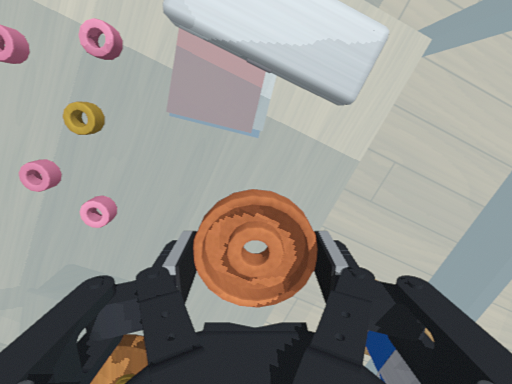

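The dish is held level at (255,249), its bottom about 1 mm above TCP height. I carry it over to the post.

{"method": "arm_command", "body": {
  "commands": [
    [0.2, [-3.0, -1.8, 0], 0.055],
    [0.2, [-3.1, -1.65, 0], 0.055],
    [0.2, [-3.2, -1.45, 0], 0.055],
    [0.2, [-3.3, -1.3, 0], 0.055],
    [0.2, [-3.35, -1.1, 0], 0.055],
    [0.2, [-3.4, -0.9, 0], 0.055],
    [0.2, [-3.45, -0.7, 0], 0.055],
    [0.2, [-3.45, -0.55, 0], 0.055]
  ]
}}

```text
time_s: 11.78
tool_pos: [0.5517, -0.003, 0.1178]
eef_rot: [-179.9, -0.0, 90.1]
ft_force: [0.4, -0.5, -0.7]
grip_width: 0.0619
gripper_force: 22.4
```

{"method": "arm_command", "body": {
  "commands": [
    [0.2, [0, 0, 0], 0],
    [0.2, [0, 0, 0], 0],
    [0.2, [0, 0, 0], 0]
  ]
}}

```text
time_s: 12.15
tool_pos: [0.5522, -0.0009, 0.1185]
eef_rot: [-180.0, -0.0, 90.3]
ft_force: [0.1, 0.2, -1.6]
grip_width: 0.0623
gripper_force: 22.3
```

```bash
python3 dish.py w9; python3 -c "
from h import *
plan([.5517,-.0028,.085],90,3)"
```

```text
12.2 [ 0.5523 -0.001   0.1186] [-180.    -0.    90.2] [-0.1  0.3 -1.1] 0.062191660870702326 22.349142814055085
[255. 248.] [  193   189   125   118 11278]
ztop 0.1351 centre 0.5514 -0.0009 r 0.032 3562
t 12.2 at [ 0.5523 -0.001   0.1186] [-180.    -0.    90.2] F [-0.1  0.3 -1.1]
[0.0, -0.02, 2.41] -0.088
[0.0, -0.02, 2.41] -0.088
[0.0, -0.02, 2.41] -0.088
[0.01, -0.02, 2.41] -0.088
[0.01, -0.01, 2.41] -0.088
t 12.2 at [ 0.5523 -0.001   0.1186] [-180.    -0.    90.2] F [-0.1  0.3 -1.1]
[-0.06, -0.02, 1.12] 0.001
[-0.06, -0.02, 1.12] 0.001
[-0.06, -0.02, 1.12] 0.001
```

{"method": "arm_command", "body": {
  "commands": [
    [0.2, [-0.23, -0.06, 1.0], 0],
    [0.2, [0, 0, 1.0], 0],
    [0.2, [0, 0, 1.0], 0],
    [0.2, [0, 0, 1.0], 0],
    [0.2, [0, 0, 0.6], 0],
    [0.2, [0, 0, 0.6], 0],
    [0.2, [0, 0, 0], 0]
  ]
}}

```text
time_s: 13.08
tool_pos: [0.5516, -0.0041, 0.0665]
eef_rot: [-180.0, -0.0, 90.2]
ft_force: [-0.3, -0.1, 0.2]
grip_width: 0.0624
gripper_force: 22.3
```

{"method": "arm_command", "body": {
  "commands": [
    [0.2, [0, 0, 0.6], 0],
    [0.2, [0, 0, 0.4], 0],
    [0.2, [0, 0, 0.2], 0],
    [0.2, [0, 0, 0.05], 0],
    [0.2, [0, 0, 0], 0]
  ]
}}

```text
time_s: 13.7
tool_pos: [0.5518, -0.0042, 0.0544]
eef_rot: [180.0, -0.0, 90.2]
ft_force: [0.3, -0.0, 0.2]
grip_width: 0.0624
gripper_force: 22.3
```

{"method": "arm_command", "body": {
  "commands": [
    [0.2, [0, 0, 0.08], 0],
    [0.2, [0, 0, 0.05], 0],
    [0.2, [0, 0, 0.04], 0],
    [0.2, [0, 0, 0], 0]
  ]
}}

```text
time_s: 14.2
tool_pos: [0.5517, -0.0042, 0.0526]
eef_rot: [-180.0, -0.0, 90.2]
ft_force: [-0.5, 0.7, -0.4]
grip_width: 0.0622
gripper_force: 22.3
```

{"method": "arm_command", "body": {
  "commands": [
    [0.2, [0, 0, 0.03], 0],
    [0.2, [0, 0, 0.03], 0],
    [0.2, [0, 0, 0], 0]
  ]
}}

```text
time_s: 14.58
tool_pos: [0.5517, -0.0042, 0.052]
eef_rot: [-180.0, -0.0, 90.2]
ft_force: [-0.5, -0.3, -0.0]
grip_width: 0.0622
gripper_force: 22.3
```

{"method": "arm_command", "body": {
  "commands": [
    [0.2, [0, 0, 0.03], 0],
    [0.2, [0, 0, 0], 0]
  ]
}}

```text
time_s: 14.82
tool_pos: [0.5517, -0.0042, 0.0517]
eef_rot: [-180.0, -0.0, 90.2]
ft_force: [-0.1, -0.8, -0.5]
grip_width: 0.0621
gripper_force: 22.3
```

{"method": "arm_command", "body": {
  "commands": [
    [0.2, [0, 0, 0.03], 0],
    [0.2, [0, 0, 0], 0]
  ]
}}

```text
time_s: 15.08
tool_pos: [0.5517, -0.0042, 0.0514]
eef_rot: [-180.0, -0.0, 90.2]
ft_force: [0.2, 0.5, -1.0]
grip_width: 0.0617
gripper_force: 22.3
```

{"method": "arm_command", "body": {
  "commands": [
    [0.2, [0, 0, 0.03], 0],
    [0.2, [0, 0, 0], 0]
  ]
}}

```text
time_s: 15.32
tool_pos: [0.5518, -0.0042, 0.0513]
eef_rot: [180.0, -0.0, 90.2]
ft_force: [-1.3, 0.1, 3.2]
grip_width: 0.0622
gripper_force: 22.7
```

Light contact shows as 3 N upward, so I open slowly. The full opening lifts the fingers clear.

{"method": "arm_command", "body": {
  "commands": [
    [0.6, [0, 0, 0], 0],
    [0.8, [0, 0, 0], 0],
    [0.9, [0, 0, 0], 0],
    [1, [0, 0, 0], 0],
    [1, [0, 0, -3], 0],
    [1, [0, 0, -4], 0],
    [1, [0, 0, -3], 0],
    [1, [0, 0, 0], 0]
  ]
}}

```text
time_s: 16.32
tool_pos: [0.5525, -0.0042, 0.1529]
eef_rot: [179.8, -0.0, 90.2]
ft_force: [0.4, 0.5, -1.5]
grip_width: 0.0857
gripper_force: 0.0
```

```bash
python3 st.py; python3 dish.py w10 | tail -7 | head -2;  python3 -c "
from h import *
plan([.417,.262,.15],122,7)"
```

```text
16.375 [ 0.552  -0.0042  0.1516] [179.9  -0.   90.2] [ 0.4 -0.  -0.3] 0.08576417583495202
0 0.004 102 z med 0.0778 max 0.0825
0.008 0.013 435 z med 0.065 max 0.0669
0.014 0.017 281 z med 0.0576 max 0.0667
0.02 0.03 2500 z med 0.0578 max 0.069
0.03 0.032 589 z med 0.0661 max 0.0689
0.036 0.06 5047 z med 0.0112 max 0.0139
z52 ring [ 0.5517 -0.0028  0.0525] [0.0404 0.0381 0.0071]
ztop 0.068 centre 0.5508 -0.0041 r 0.0318 1314
t 16.425 at [ 0.5516 -0.0042  0.1508] [-180.    -0.    90.2] F [ 1.6 -0.6  0.1]
t 16.425 at [ 0.5516 -0.0042  0.1508] [-180.    -0.    90.2] F [ 1.6 -0.6  0.1]
[3.81, -1.91, 0.01] -0.079
[3.95, -1.6, 0.01] -0.079
[4.06, -1.29, 0.01] -0.079
[4.15, -0.96, 0.01] -0.079
[4.22, -0.63, 0.01] -0.079
[4.25, -0.29, 0.01] -0.079
[4.26, 0.05, 0.01] -0.079
```

The dish is home: rim top at 68 mm and hub at 66 mm. Next is the brass collar.

{"method": "arm_command", "body": {
  "commands": [
    [1, [3.8, -1.9, 0], -0.079],
    [1, [3.95, -1.6, 0], -0.079],
    [1, [4.05, -1.3, 0], -0.079],
    [1, [4.15, -0.95, 0], -0.079],
    [1, [4.2, -0.65, 0], -0.079],
    [1, [4.25, -0.3, 0], -0.079],
    [1, [4.25, 0.05, 0], -0.079],
    [1, [0, 0, 0], 0]
  ]
}}

```text
time_s: 17.42
tool_pos: [0.4156, 0.264, 0.1503]
eef_rot: [-179.9, -0.1, 122.2]
ft_force: [0.1, -0.6, -0.2]
grip_width: 0.0855
gripper_force: 0.0
```

```bash
python3 look.py w11; python3 -c "
from h import *
plan([.417,.27,.15],122,1)"
```

```text
brass [260. 175.] 442 ztop 0.0183 top ctr [0.4158 0.2706 0.0174] size [0.0266 0.026  0.0041]
17.475 [0.4166 0.2622 0.1503] [-179.9   -0.   122. ] [ 0.3 -0.9 -0.3] 0.08562485436406889 0.0
t 17.475 at [0.4166 0.2622 0.1503] [-179.9   -0.   122. ] F [ 0.3 -0.9 -0.3]
[0.64, 0.45, 0.03] -0.001
```

{"method": "arm_command", "body": {
  "commands": [
    [1, [0.4, 0.22, 3], 0],
    [1, [0.35, 0.22, 3], 0],
    [1, [0, 0, 3], 0],
    [1, [0, 0, 1], 0],
    [1, [0, 0, 0], 0]
  ],
  "force": 30
}}

```text
time_s: 18.1
tool_pos: [0.4173, 0.2697, 0.051]
eef_rot: [-179.9, 0.0, 121.8]
ft_force: [0.3, -1.0, -0.5]
grip_width: 0.0855
gripper_force: 0.0
```

```bash
python3 look.py w12
```

```text
brass [256. 213.] 1154 ztop 0.0182 top ctr [0.4159 0.2707 0.0171] size [0.0269 0.0264 0.0037]
18.15 [0.4174 0.27   0.0516] [180.    0.  121.8] [ 0.  -0.  -0.8] 0.08548293253910369 0.0
```

View pics/w12.png

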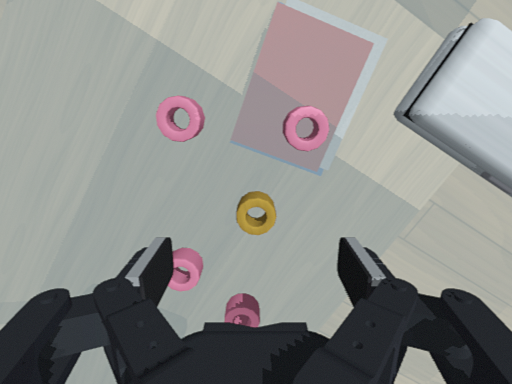

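The brass collar is centred at (256,213). The nearest pink ring is at (187,268), close to the left finger, so I part-close before going down.

{"method": "arm_command", "body": {
  "commands": [
    [0.3, [0.2, 0, 0], 0],
    [0.2, [0, 0, 0.5], 0],
    [0.2, [0, 0, 2], 0],
    [0.2, [0, 0, 1.65], 0],
    [0.2, [0, 0, 0], 0],
    [-1, [0, 0, 0], 0],
    [-1, [0, 0, 0], 0],
    [-1, [0, 0, 0], 0]
  ],
  "force": 30
}}

```text
time_s: 19.15
tool_pos: [0.4164, 0.2722, 0.0105]
eef_rot: [179.9, -0.0, 121.9]
ft_force: [-0.7, -0.2, 5.8]
grip_width: 0.0259
gripper_force: 29.1
```

{"method": "arm_command", "body": {
  "commands": [
    [-1, [0, 0, 0], 0],
    [-1, [0, 0, -0.5], 0],
    [-1, [0, 0, -3.5], 0],
    [-1, [0, 0, -4], 0],
    [-1, [0, 0, -4], 0],
    [-1, [0, 0, -2], 0],
    [-1, [0, 0, 0], 0]
  ]
}}

```text
time_s: 20.02
tool_pos: [0.4166, 0.2721, 0.1511]
eef_rot: [179.9, -0.0, 121.8]
ft_force: [-0.2, 0.6, -1.7]
grip_width: 0.0259
gripper_force: 29.8
```

```bash
python3 look.py w13; python3 -c "
from h import *
plan([.5515,-.004,.145],90,8)"
```

```text
brass [255. 244.] 1995 ztop 0.1586 top ctr [0.4166 0.2703 0.1584] size [0.0276 0.027  0.0056]
20.075 [0.4163 0.2719 0.15  ] [179.9  -0.  121.8] [ 0.5  0.2 -1.8] 0.025887539456150226 29.756743423640728
t 20.075 at [0.4163 0.2719 0.15  ] [179.9  -0.  121.8] F [ 0.5  0.2 -1.8]
[-3.82, -0.38, 0.06] 0.069
[-3.84, -0.12, 0.06] 0.069
[-3.84, 0.15, 0.06] 0.069
[-3.82, 0.42, 0.06] 0.069
[-3.78, 0.68, 0.06] 0.069
[-3.72, 0.94, 0.06] 0.069
[-3.65, 1.2, 0.06] 0.069
[-3.56, 1.45, 0.06] 0.069
```

View pics/w13.png

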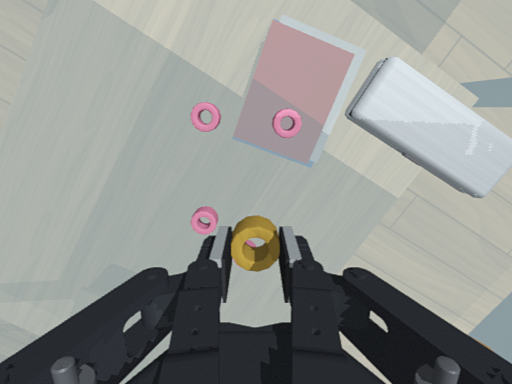

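The collar is gripped by its upper part at (255,244), and all four pink rings are undisturbed. Now over to the post.

{"method": "arm_command", "body": {
  "commands": [
    [-1, [-3.8, -0.4, 0.1], 0.069],
    [-1, [-3.85, -0.1, 0.1], 0.069],
    [-1, [-3.85, 0.15, 0.1], 0.069],
    [-1, [-3.8, 0.4, 0.1], 0.069],
    [-1, [-3.8, 0.7, 0.1], 0.069],
    [-1, [-3.7, 0.95, 0.1], 0.069],
    [-1, [-3.6, 1.2, 0.1], 0.069],
    [-1, [-3.5, 1.45, 0.1], 0.069]
  ]
}}

```text
time_s: 21.08
tool_pos: [0.5519, -0.0036, 0.1405]
eef_rot: [-179.9, 0.0, 90.1]
ft_force: [-0.3, -0.3, -0.7]
grip_width: 0.0257
gripper_force: 29.7
```

{"method": "arm_command", "body": {
  "commands": [
    [-1, [0, 0, 1], 0],
    [-1, [0, 0, 1], 0],
    [-1, [0, 0, 0.5], 0],
    [-1, [0, 0, 0], 0],
    [-1, [0, 0, 0], 0]
  ]
}}

```text
time_s: 21.7
tool_pos: [0.5519, -0.0021, 0.1168]
eef_rot: [180.0, -0.0, 90.3]
ft_force: [-0.2, 0.5, -0.8]
grip_width: 0.0258
gripper_force: 29.8
```

```bash
cat > col.py <<'E'
from h import *
from look import *
c=camera("wrist");P=cloud(c);s=manip.sense();t=np.array(s["tool_pos"])
print(s["time_s"],t.round(4),np.round(s["eef_rot"],1),np.round(s["ft_force"],1))
hsv=cv2.cvtColor(c["pixels"],cv2.COLOR_RGB2HSV).astype(int)
b=brass(hsv[...,0],hsv[...,1],hsv[...,2]); r=np.hypot(P[...,0]-t[0],P[...,1]-t[1])
q=P[b&(r<.02)&(abs(P[...,2]-t[2]-.008)<.003)]
print("collar top",((q.max(0)+q.min(0))/2).round(4),np.ptp(q,axis=0).round(4),"plane",np.linalg.lstsq(np.c_[q[:,:2]-t[:2],np.ones(len(q))],q[:,2],rcond=None)[0].round(3))
E
python3 col.py
```

```text
21.75 [ 0.552  -0.0021  0.1169] [180.   -0.   90.2] [-0.2 -0.  -1.5]
collar top [ 0.5512 -0.0034  0.1247] [0.0259 0.0271 0.0055] plane [0.002 0.    0.123]
```

The collar is level and aligned with the post. Lowering it.

{"method": "arm_command", "body": {
  "commands": [
    [-1, [0, 0, 1.0], 0],
    [-1, [0, 0, 1.0], 0],
    [-1, [0, 0, 0.6], 0],
    [-1, [0, 0, 0.5], 0],
    [-1, [0, 0, 0.2], 0],
    [-1, [0, 0, 0], 0]
  ]
}}

```text
time_s: 22.5
tool_pos: [0.5519, -0.0023, 0.0836]
eef_rot: [-180.0, -0.0, 90.2]
ft_force: [-0.8, -0.8, -1.1]
grip_width: 0.0259
gripper_force: 29.8
```

{"method": "arm_command", "body": {
  "commands": [
    [-1, [0, 0, 0.3], 0],
    [-1, [0, 0, 0.2], 0],
    [-1, [0, 0, 0.05], 0],
    [-1, [0, 0, 0], 0]
  ]
}}

```text
time_s: 23.0
tool_pos: [0.5519, -0.0024, 0.0781]
eef_rot: [-180.0, -0.0, 90.2]
ft_force: [0.6, 0.4, -1.6]
grip_width: 0.0257
gripper_force: 29.8
```

{"method": "arm_command", "body": {
  "commands": [
    [-1, [0, 0, 0.05], 0],
    [-1, [0, 0, 0.03], 0],
    [-1, [0, 0, 0], 0]
  ]
}}

```text
time_s: 23.38
tool_pos: [0.5519, -0.0023, 0.0773]
eef_rot: [-180.0, -0.0, 90.2]
ft_force: [-0.5, -0.6, 0.1]
grip_width: 0.026
gripper_force: 29.8
```

{"method": "arm_command", "body": {
  "commands": [
    [-1, [0, 0, 0.03], 0],
    [-1, [0, 0, 0], 0]
  ]
}}

```text
time_s: 23.62
tool_pos: [0.5519, -0.0024, 0.077]
eef_rot: [-180.0, -0.0, 90.2]
ft_force: [-0.2, -0.2, -0.6]
grip_width: 0.0262
gripper_force: 29.8
```

{"method": "arm_command", "body": {
  "commands": [
    [-1, [0, 0, 0.03], 0],
    [-1, [0, 0, 0], 0]
  ]
}}

```text
time_s: 23.88
tool_pos: [0.5519, -0.0023, 0.0767]
eef_rot: [-180.0, -0.0, 90.2]
ft_force: [0.3, 0.3, -0.1]
grip_width: 0.0262
gripper_force: 29.8
```

{"method": "arm_command", "body": {
  "commands": [
    [-1, [0, 0, 0.03], 0],
    [-1, [0, 0, 0], 0]
  ]
}}

```text
time_s: 24.12
tool_pos: [0.5519, -0.0023, 0.0765]
eef_rot: [180.0, -0.0, 90.2]
ft_force: [-0.8, -0.2, 4.5]
grip_width: 0.0258
gripper_force: 30.1
```

Soft contact, about 5 N upward. Release and rise.

{"method": "arm_command", "body": {
  "commands": [
    [-0.2, [0, 0, 0], 0],
    [0.2, [0, 0, 0], 0],
    [0.5, [0, 0, 0], 0],
    [0.6, [0, 0, -2], 0],
    [1, [0, 0, -4], 0],
    [1, [0, 0, -3], 0],
    [1, [0, 0, 0], 0],
    [1, [0, 0, 0], 0]
  ]
}}

```text
time_s: 25.12
tool_pos: [0.5516, -0.0024, 0.1658]
eef_rot: [-180.0, -0.0, 90.2]
ft_force: [-0.1, -0.5, 0.4]
grip_width: 0.0853
gripper_force: 0.0
```

```bash
python3 st.py
python3 - <<'E'
from h import *
c=camera("wrist");P=cloud(c);r=np.hypot(P[...,0]-.551,P[...,1]+.0035)
q=P[(r<.018)&(P[...,2]>.08)&(P[...,2]<.09)]; print("collar top",((q.max(0)+q.min(0))/2).round(4),np.ptp(q,axis=0).round(4),np.median(q[:,2]))
q=P[(r<.035)&(abs(P[...,2]-.068)<.0015)&(r>.026)]; print("dish rim",((q.max(0)+q.min(0))/2).round(4))
E
```

```text
25.175 [ 0.5515 -0.0024  0.1656] [-179.9   -0.    90.2] [-0.5 -1.5 -0.3] 0.08526555744998708
0 0.004 67 z med 0.0789 max 0.0824
0.008 0.013 644 z med 0.0826 max 0.0855
0.014 0.017 225 z med 0.0574 max 0.0842
0.02 0.03 2140 z med 0.0579 max 0.0692
0.03 0.032 538 z med 0.0661 max 0.0688
0.036 0.06 4704 z med 0.0112 max 0.0137
collar top [ 0.5508 -0.0044  0.0825] [0.0271 0.0271 0.005 ] 0.08288802356415845
dish rim [ 0.5507 -0.0041  0.068 ]
```

Collar top reads about 84 mm and dish rim 68 mm, both centred on the post, and the gripper is clear. Handing in.

```bash
python3 -c "
from h import *
print(manip.job_done())"
```

```text
the job is handed in; nothing more can be done
None
```

The trinket stand is back together and the job is handed in at about 25 s: spacer, dish and collar measured home on the post, with the dish and collar each set down at about 5 N or less. No verdict was returned.

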